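Pack the job tray for re-heeling a pair of boots

TASK

Pack the grey job tray for re-heeling a pair of boots: lay the two full-size round-backed rubber heels flat in the two end bays, one in each, stand the flat tin upright in the middle bay between them, and lay the awl along the long trough. The small heel, the square-cornered block, the glue pot with the narrow cap and the flat-bladed scraper are not for this job: leave them where they are.

Things in the scene. Friction and masses are not known exactly. Their poses are not given: they have to be found in the camera images.
- tray: grey steel tray, fixed, any yaw; outside 156 (x) x 268 (y) mm; floor 4 mm thick; walls and dividers 4 mm thick, tops 12 mm above the bench. On its -x side one long trough, 60 x 260 mm inside, centre line x = -44; on its +x side three equal bays in a row, each 84 x 84 mm, centres x = +32, y = -88, 0 (middle), +88 mm. Origin: centre of the outline at bench height (inner floor z = +4 mm)
- heel_a: one of two identical, interchangeable full-size boot heels: black rubber, 26 mm high, lying flat, D-shaped from above: 60 mm long (x), 54 mm wide (y), parallel sides from x = -30 to +3 mm, then a half-round back of radius 27 mm; four brass nail heads in its top. About 90 g. Origin: centre of the 60 x 54 mm outline, on the underside; z up
- heel_b: one of two identical, interchangeable full-size boot heels: black rubber, 26 mm high, lying flat, D-shaped from above: 60 mm long (x), 54 mm wide (y), parallel sides from x = -30 to +3 mm, then a half-round back of radius 27 mm; four brass nail heads in its top. About 90 g. Origin: centre of the 60 x 54 mm outline, on the underside; z up
- tin: flat round steel tin, 56 mm in diameter and 24 mm high, closed, with a ridge round it (57 mm there) and a lighter disc on top; about 100 g. Stands upright. Origin: centre of the underside, z up
- awl: awl lying on the bench: flat-sided dark wooden handle 80 mm long (x, from -40 to +40 mm), 26 mm wide (y), 24 mm high, with a short 18 mm thick brass collar at its +x end, then a thin round steel spike 5 mm thick that ends at x = +80 mm. About 80 g. Origin: under the middle of the handle, on the underside; x towards the spike, z up
- heel_small: small black rubber heel, the same D shape but only 44 mm long (x), 36 mm wide (y), 26 mm high. Origin: centre of outline, underside. Does not belong in the tray.
- block: black rubber block with four square corners, not yet cut to a heel: 60 mm (x) by 54 mm (y), 26 mm high, no nails. Origin: centre of the underside. Does not belong in the tray.
- pot: round steel glue pot 56 mm in diameter, its body 38 mm high, with a narrow black screw cap (24 mm in diameter) on top, 56 mm high in all. Origin: centre of the underside. Does not belong in the tray.
- scraper: scraper lying on the bench: flat-sided dark wooden handle 80 mm long (x, from -40 to +40 mm), 26 mm wide (y), 24 mm high, with a short 18 mm thick brass collar at its +x end, then a flat steel blade 30 mm long, 30 mm wide, 4 mm thick that ends at x = +80 mm. Origin: under the middle of the handle, on the underside; x towards the blade. Does not belong in the tray.
Not all that is in view belongs to the job. What is shaped like the heel_a but blue, green or pink is not meant.

How it is judged:
By the outcome, as a careful person would: the job done as asked, in the order asked, and still so for the second after the job is handed in, with the robot touching nothing.
It also fails if it takes over 96 s, if anything falls off the work surface, if the arm or the gripper's body presses on something with over 40 N, if the wrist force passes 120 N, or if a joint passes its speed limit or range.

ROBOT

A 6-joint arm with a two-finger parallel gripper is mounted at the origin on the work surface. World frame = base frame: x ahead of the robot, y to its left, z up, the work surface at z = 0. Lengths are in m, angles in rad, forces in N, time in s.
With the tool pointing down it reaches from about 0.35 to 0.85 m from the base axis. Payload 8.1 kg.
Tool frame: the origin (TCP) lies midway between the tips of the shut fingers; the grasp point (between the pads) lies 19 mm behind it; z points along the fingers, y is the direction in which the jaws open and shut (so a half turn about z gives the same grasp; the last joint's range is limited). The gripper opens to 85 mm and grips with 20 to 120 N. Pads are 22 mm wide; open, the fingers measure 114 mm over their backs; the gripper's body (76 mm by 85 mm) begins 54 mm behind the grasp point. The pads swing forward as they close: fully open they stand 13 mm farther back than shut.
Start: joints at [1.255, 0.13, 1.488, -0, 1.523, -0.085], TCP at [0.137, 0.584, 0.231] pointing down, gripper open.
Joint ranges: [-2.96, 2.96], [-0.89, 2.26], [0.02, 2.5], [-1.34, 4.48], [0, 2.73], [-2.66, 2.66]. Speed limits (rad/s): [2.39, 2.39, 2.79, 3.14, 3.14, 3.14].

INTERFACE

Orientations are given as a rotation vector (axis times angle).
In Python, from bench import env, claw, eyes gives the robot as it stands. Calls block until the motion is done:
- env.reach(position, orientation): joint-space move of the TCP to a pose.
- env.movel(position, rate=0.15, orientation=None, contact_N=None): straight line of the TCP; orientation=None keeps the orientation; rate is the mean speed in m/s. With contact_N (N) it stops when the force on the tool has changed by that much, and returns True; else False.
- env.set_joints(angles): joint-space move.
- claw.set_gripper(opening, squeeze=None): opening from 0.0 (shut) to 1.0 (fully open); squeeze is the grip in N (None keeps the last); returns when the fingers have stopped.
- env.hold(seconds).
- env.solve_ik(position, orientation): joint angles nearest the present ones, or None.
- env.read_state(): the state.
- eyes.read_camera(name): name is "scene" or "side" or "wrist"; returns a dict with "pixels" (420x560x3 uint8, blue, green, red), "fx", "fy", "cx", "cy" (pixels), "rvec" (rotation vector, rad) and "tvec" (3), from world to camera coordinates, as OpenCV has them. Camera axes: x right, y down, z forward; pixel columns grow to the right and rows downward; lengths in m; the calibration is good to about 2 mm. The wrist camera is an equidistant fisheye: a pixel r from the principal point sees the ray r / f radians off the axis. A picture is of the moment at which its call begins. There is no depth.
A pose or a line that the arm cannot do raises env.MotionError and nothing moves.
- env.sign_off(): hands the job in, once; it reports no verdict.
Trained networks look in a picture, given as the dict that the camera call returned (one of the last four; its "shot" number tells which), for a name from the list of things; names that differ only in an ending like _2 or _b are one class to them, and where a whole thing is asked for, a point or a joint stands for the part that bears it (a point fixed in the world has none). Each returns a list of dicts, best first, with "conf" (0 to 1); they miss things now and then, are a little off and sometimes report something else, mostly with a low value. They report only what shows in the picture. A call takes as long as a camera call. They do not tell look-alikes from the thing itself.
- eyes.regions_of(target, picture): "pixels" (420x560 bool, what is visible of it) and "extent" ([left, top, right, bottom] in pixels, round what is visible of it).
The state is a dict: "time_s": time; "q": joint angles; "qd": joint speeds; "effort": joint torques, N m; "tool_pos": TCP position; "orientation": TCP orientation; "wrist_force": force on the tool from outside, world axes, zero at the start; "wrist_torque": the same for the moment, N m; "finger_gap": opening from 0.0 (shut) to 1.0 (fully open).
Only numpy, scipy, OpenCV 4.12 (cv2) and the standard library are available. Lean on these libraries where they do the work, as an engineer would, in place of code of your own. Each camera call takes 0.05 s, during which the arm holds its last target.

## Working session

There is one attempt and no reset: what is moved stays moved. The work goes in short steps, each a Python script; the robot and the scene stay as the last script left them, time stands still between calls to the robot, and variables do not carry over. Pictures are saved under pics/ and viewed, and the job is handed in when it is done.

```bash
ls -la; mkdir -p pics; python3 - <<'E'
from bench import env, claw, eyes
import cv2
for n in ["scene","side","wrist"]:
    p=eyes.read_camera(n)
    cv2.imwrite(f"pics/{n}0.png",p["pixels"])
    print(n,p["fx"],p["fy"],p["cx"],p["cy"],p["rvec"],p["tvec"])
s=env.read_state();print(s)
E
```

```text
total 12
drwxr-xr-x  3 agent agent 4096 Dec  6 08:29 .
drwxr-xr-x 23 root  root  4096 Dec  6 08:29 ..
drwxr-xr-x  2 agent agent 4096 Dec  6 08:29 pics
scene 487.2148885114441 487.2148885114441 280.02964564729587 208.86549304809142 [ 2.09579104  1.59112344 -0.48093258] [-0.07549356 -0.37620481  1.69524479]
side 472.2042140054032 472.2042140054032 283.4702969778473 208.3878823976935 [ 2.06456135 -0.40392326  0.20051444] [-0.44927919  0.10111598  1.2044329 ]
wrist 325.19226210127806 325.19226210127806 280.5616327510097 205.800860694488 [-2.27576882 -1.80470517 -0.25803274] [-0.59960497 -0.0371889   0.37924775]
{'time_s': 0.15, 'q': array([ 1.25461693e+00,  1.31010679e-01,  1.48900218e+00, -2.63525786e-05,
        1.52301734e+00, -8.54123467e-02]), 'qd': array([-0.00079124, -0.00109712, -0.00410126, -0.00103051, -0.00048391,
       -0.00021613]), 'effort': array([ 1.50616459e-03, -5.70053530e+01, -5.01163566e+01, -1.19125862e-04,
        9.10837320e-03, -4.47739160e-05]), 'tool_pos': array([0.13709899, 0.58369725, 0.23048648]), 'orientation': array([-3.61652122e-01, -3.12044353e+00,  2.22078108e-03]), 'wrist_force': array([ 0.01265955, -0.18814491,  0.43126158]), 'wrist_torque': array([-0.02138259, -0.0056494 ,  0.01135202]), 'finger_gap': 1.0005010828623024}
```

View pics/scene0.png

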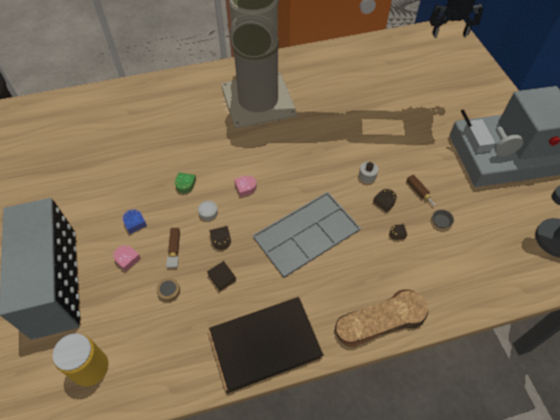

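View pics/side0.png

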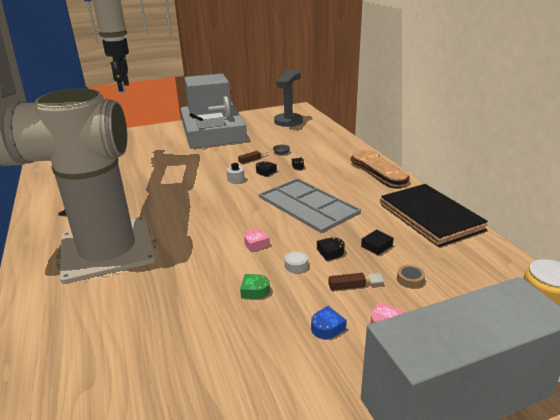

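View pics/wrist0.png

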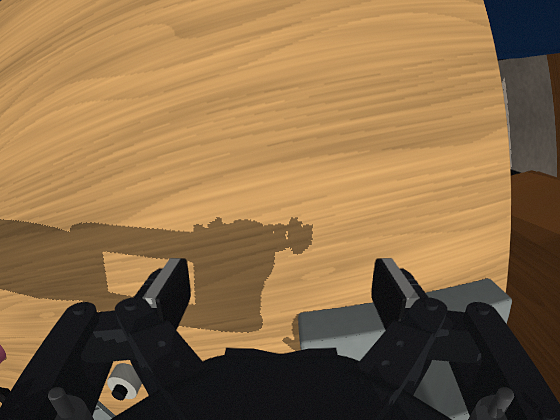

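```bash
cat > h.py <<'E'
import numpy as np, cv2
from scipy.spatial.transform import Rotation as R
def ray(p,uv):
    uv=np.atleast_2d(uv).astype(float)
    Rm=cv2.Rodrigues(np.asarray(p["rvec"],float))[0]; t=np.asarray(p["tvec"],float)
    x=(uv[:,0]-p["cx"])/p["fx"]; y=(uv[:,1]-p["cy"])/p["fy"]
    if p.get("fish"):
        r=np.hypot(x,y)+1e-12
        d=np.c_[x/r*np.sin(r),y/r*np.sin(r),np.cos(r)]
    else: d=np.c_[x,y,np.ones_like(x)]
    return -Rm.T@t, d@Rm
def toz(p,uv,z=0.):
    o,d=ray(p,uv); k=(z-o[2])/d[:,2]
    return o+k[:,None]*d
def proj(p,X):
    X=np.atleast_2d(X).astype(float)
    Rm=cv2.Rodrigues(np.asarray(p["rvec"],float))[0]; c=X@Rm.T+np.asarray(p["tvec"],float)
    if p.get("fish"):
        rr=np.hypot(c[:,0],c[:,1])+1e-12; th=np.arctan2(rr,c[:,2]); q=c[:,:2]/rr[:,None]*th[:,None]
    else: q=c[:,:2]/c[:,2:]
    return np.c_[q[:,0]*p["fx"]+p["cx"],q[:,1]*p["fy"]+p["cy"]]
def shot(eyes,name):
    p=eyes.read_camera(name)
    if name=="wrist": p["fish"]=True
    return p
def ori(yaw):
    """tool down, jaw (tool y) axis along world angle yaw"""
    y=np.array([np.cos(yaw),np.sin(yaw),0]); z=np.array([0,0,-1.]); x=np.cross(y,z)
    return R.from_matrix(np.c_[x,y,z]).as_rotvec()
E
python3 - <<'E'
from h import *
from bench import env,claw,eyes
p=shot(eyes,"scene")
im=p["pixels"]
cv2.imwrite("pics/c1.png",cv2.resize(im[130:310,110:310],None,fx=3.3,fy=3.3,interpolation=cv2.INTER_CUBIC))
cv2.imwrite("pics/c2.png",cv2.resize(im[140:290,240:470],None,fx=3.4,fy=3.4,interpolation=cv2.INTER_CUBIC))
for n,uv in dict(base=(257,105),heelR=(385,200),heelL=(220,237),small=(398,231),block=(222,276),pot=(368,172),awl=(418,187),scr=(173,242),tinW=(207,210),tinD=(442,219),ring=(168,290),tray=(306,234)).items():
    print(n,toz(p,uv,0.02)[0].round(3), np.hypot(*toz(p,uv,0.02)[0][:2]).round(3))
print(ori(0.2))
print(env.read_state()["time_s"])
E
```

```text
base [ 0.039 -0.014  0.02 ] 0.041
heelR [0.522 0.254 0.02 ] 0.58
heelL [ 0.515 -0.24   0.02 ] 0.568
small [0.631 0.249 0.02 ] 0.678
block [ 0.635 -0.26   0.02 ] 0.686
pot [0.41  0.244 0.02 ] 0.477
awl [0.504 0.368 0.02 ] 0.624
scr [ 0.496 -0.37   0.02 ] 0.618
tinW [ 0.415 -0.258  0.02 ] 0.489
tinD [0.627 0.387 0.02 ] 0.737
ring [ 0.636 -0.404  0.02 ] 0.754
tray [ 0.57  -0.005  0.02 ] 0.57
[1.98856942 2.43211761 0.        ]
0.2
```

View pics/c1.png

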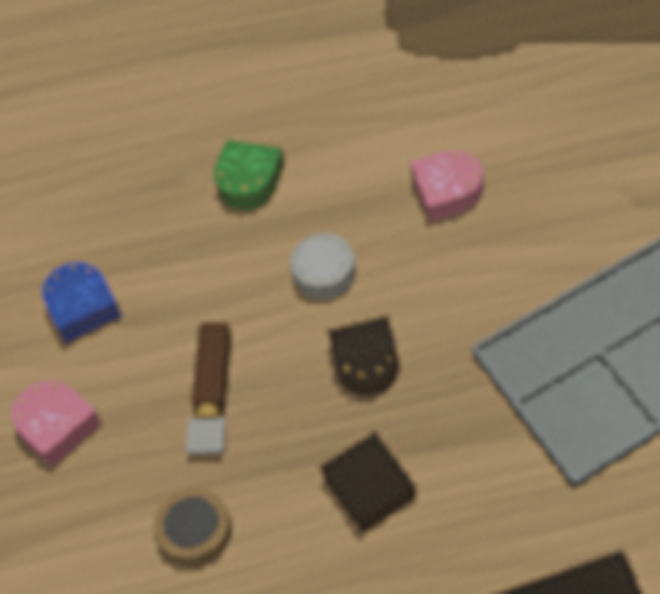

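View pics/c2.png

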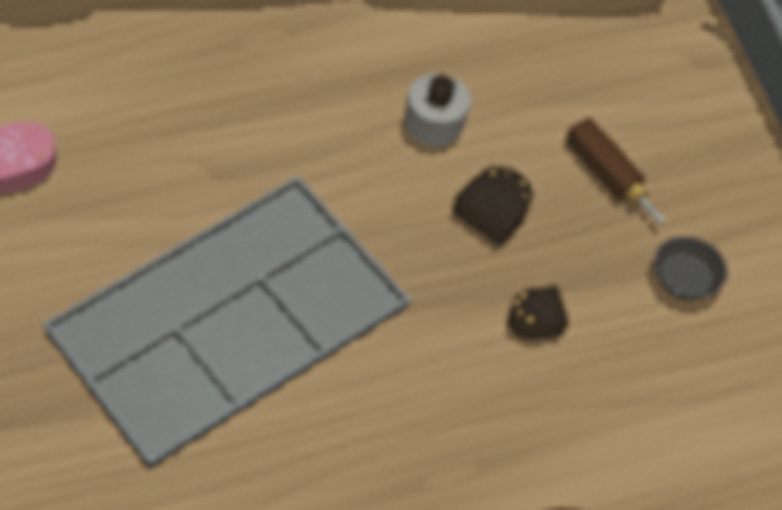

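```bash
python3 - <<'E'
from h import *
from bench import env,claw,eyes
p=shot(eyes,"wrist"); o,d=ray(p,[[p["cx"],p["cy"]]])
s=env.read_state()
Rt=R.from_rotvec(s["orientation"]).as_matrix()
print("cam in tool",Rt.T@(o-s["tool_pos"]),"axis in tool",Rt.T@d[0])
for yaw in [1.57,-1.57,0.0,3.14]:
  for pos in ([0.47,0.28,0.25],[0.47,-0.25,0.25],[0.5,0,0.3]):
    q=env.solve_ik(pos,ori(yaw)); print(yaw,pos,None if q is None else q.round(2))
E
```

```text
cam in tool [ 0.07190601  0.00056235 -0.14252702] axis in tool [-2.82877485e-01 -4.79888179e-04  9.59155930e-01]
1.57 [0.47, 0.28, 0.25] [ 0.44 -0.02  1.61 -0.    1.55 -1.13]
1.57 [0.47, -0.25, 0.25] [-0.59 -0.06  1.65  0.    1.55 -2.16]
1.57 [0.5, 0, 0.3] [-0.1  -0.16  1.65  0.    1.65 -1.67]
-1.57 [0.47, 0.28, 0.25] [ 0.44 -0.02  1.61 -0.    1.55  2.01]
-1.57 [0.47, -0.25, 0.25] [-0.59 -0.06  1.65 -0.    1.55  0.98]
-1.57 [0.5, 0, 0.3] [-0.1  -0.16  1.65 -0.    1.65  1.47]
0.0 [0.47, 0.28, 0.25] [ 0.44 -0.02  1.61 -0.    1.55  0.44]
0.0 [0.47, -0.25, 0.25] [-0.59 -0.06  1.65 -0.    1.55 -0.59]
0.0 [0.5, 0, 0.3] [-0.1  -0.16  1.65 -0.    1.65 -0.1 ]
3.14 [0.47, 0.28, 0.25] None
3.14 [0.47, -0.25, 0.25] [-0.59 -0.06  1.65  0.    1.55  2.56]
3.14 [0.5, 0, 0.3] None
```

```bash
python3 - <<'E'
from h import *
from bench import env,claw,eyes
import pickle
env.reach([0.50,0.20,0.26],ori(0.0))
L=shot(eyes,"wrist"); S=shot(eyes,"scene")
out={"L":L,"S":S}
m={}
for k,pic in (("L",L),("S",S)):
  for t in ["heel_a","awl","tin","tray"]:
    for r in eyes.regions_of(t,pic): 
        print(k,t,round(float(r["conf"]),2),r["extent"]); m.setdefault((k,t),[]).append(r)
cv2.imwrite("pics/L.png",L["pixels"])
print(env.read_state()["time_s"],env.read_state()["tool_pos"])
pickle.dump((out,m),open("left.pkl","wb"))
E
```

```text
L heel_a 0.57 [268.9, 94.4, 327.7, 153.8]
L tin 0.34 [246.2, 16.9, 345.1, 52.2]
L tray 0.6 [240.0, 209.7, 382.9, 362.4]
S heel_a 0.93 [210.5, 225.4, 234.3, 250.9]
S heel_a 0.87 [114.1, 247.6, 142.0, 271.3]
S heel_a 0.75 [127.5, 209.4, 147.9, 232.9]
S heel_a 0.73 [177.3, 171.5, 194.7, 193.7]
S heel_a 0.68 [235.5, 176.4, 256.5, 198.3]
S heel_a 0.54 [372.7, 188.5, 398.8, 211.0]
S awl 0.82 [407.6, 174.7, 429.3, 199.3]
S tin 0.64 [196.9, 199.9, 218.6, 221.9]
S tray 0.6 [251.1, 190.2, 360.3, 279.6]
2.6667 [0.49998959 0.20008673 0.25999162]
```

View pics/L.png

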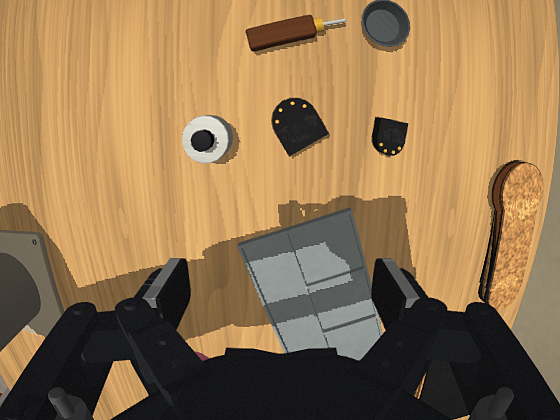

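```bash
python3 - <<'E'
from h import *
from bench import env,claw,eyes
import pickle
env.reach([0.49,-0.25,0.28],ori(0.0))
L=shot(eyes,"wrist")
m={}
for t in ["heel_a","tin","tray"]:
    for r in eyes.regions_of(t,L): 
        print(t,round(float(r["conf"]),2),r["extent"]); m.setdefault(t,[]).append(r)
cv2.imwrite("pics/R.png",L["pixels"])
print(env.read_state()["time_s"],env.read_state()["tool_pos"])
pickle.dump((L,m),open("right.pkl","wb"))
E
```

```text
heel_a 0.79 [121.3, 183.3, 164.9, 233.9]
heel_a 0.78 [277.9, 142.6, 326.6, 185.8]
heel_a 0.78 [191.7, 292.2, 241.0, 332.9]
heel_a 0.74 [270.0, 309.0, 312.9, 351.3]
tin 0.91 [204.1, 151.0, 244.4, 195.3]
tray 0.76 [277.5, 1.3, 420.0, 93.0]
4.5167 [ 0.49039094 -0.24911807  0.27997106]
```

View pics/R.png

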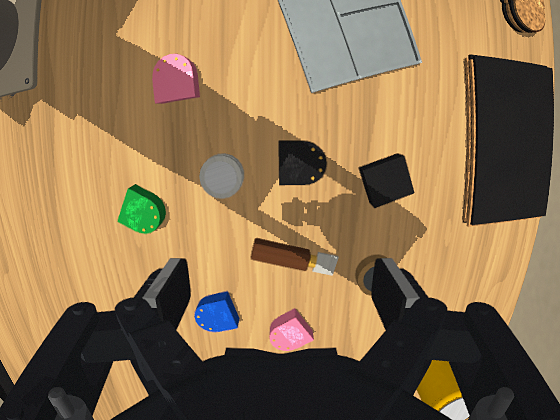

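```bash
cat > fit.py <<'E'
from h import *
from scipy.optimize import minimize, least_squares
a=np.linspace(-np.pi/2,np.pi/2,25)
def D(l,w):
    r=w/2; return np.r_[[[-l/2,-w/2]],np.c_[l/2-r+r*np.cos(a),r*np.sin(a)],[[-l/2,w/2]]]
HEEL=D(.060,.054)
def world(out,pose,zs):
    x,y,t=pose; c,s=np.cos(t),np.sin(t); o=out@np.array([[c,s],[-s,c]])+[x,y]
    return np.vstack([np.c_[o,np.full(len(o),z)] for z in zs])
K=8
def sil(p,out,pose,zs):
    q=proj(p,world(out,pose,zs)); h=cv2.convexHull((q*256).round().astype(np.int32))
    m=np.zeros((420,560),np.uint8); cv2.fillPoly(m,[h],255,cv2.LINE_AA,8); return m/255.
def fit(p,mask,out,zs,starts):
    best=None
    f=lambda v:-np.minimum(sil(p,out,v,zs),mask).sum()/np.maximum(sil(p,out,v,zs),mask).sum()
    for s in starts:
        s=np.array(s,float); sim=np.vstack([s,s+[.01,0,0],s+[0,.01,0],s+[0,0,.3]])
        r=minimize(f,s,method="Nelder-Mead",options=dict(initial_simplex=sim,xatol=1e-5,fatol=1e-5,maxiter=300))
        if best is None or r.fun<best.fun:best=r
    return best.x,-best.fun
E
python3 - <<'E'
from fit import *
import pickle
(o,ml)=pickle.load(open("left.pkl","rb")); L,S=o["L"],o["S"]
Rr,mr=pickle.load(open("right.pkl","rb"))
def dark(p,c,h,th,below):
    m=(p["pixels"].max(2)<th); w=np.zeros((420,560),bool); w[c[1]-h:c[1]+h,c[0]-h:c[0]+h]=1; m=m&w
    m=cv2.morphologyEx(m.astype(np.uint8),cv2.MORPH_CLOSE,np.ones((7,7)))
    n,lab,st,_=cv2.connectedComponentsWithStats(m); k=1+st[1:,4].argmax(); return (lab==k).astype(float)
vis=[]
def show(p,mask,out,pose,zs,c,name):
    im=p["pixels"].copy(); m=(sil(p,out,pose,zs)>.5).astype(np.uint8)
    cs,_=cv2.findContours(m,cv2.RETR_EXTERNAL,cv2.CHAIN_APPROX_NONE); cv2.drawContours(im,cs,-1,(0,255,0),1)
    x0,y0=max(c[0]-45,0),max(c[1]-45,0); vis.append(cv2.resize(im[y0:y0+90,x0:x0+90],(260,260),interpolation=cv2.INTER_CUBIC))
res={}
for n,p,c,g in (("heelL",L,(300,127),[.522,.254]),("heelR",Rr,(302,162),[.515,-.24])):
    mk=dark(p,c,36,60,0)
    net=max((ml[("L","heel_a")] if n=="heelL" else mr["heel_a"]),key=lambda r:r["pixels"][c[1],c[0]])["pixels"]
    for nm,mm in (("dark",mk),("net",net.astype(float))):
        x,q=fit(p,mm,HEEL,[0,.026],[g+[t] for t in np.arange(4)*np.pi/2+.3])
        print(n,nm,x.round(4),round(q,3))
        if nm=="dark": res[n]=x; show(p,mk,HEEL,x,[0,.026],c,n)
an=np.linspace(0,2*np.pi,40); TIN=np.c_[np.cos(an),np.sin(an)]*.028
x,q=fit(Rr,mr["tin"][0]["pixels"].astype(float),TIN,[0,.024],[[.415,-.258,0]]); res["tin"]=x;print("tin",x.round(4),q); show(Rr,0,TIN,x,[0,.024],(221,176),"t")
# awl handle: brown
im=L["pixels"].astype(int); hsv=cv2.cvtColor(L["pixels"],cv2.COLOR_BGR2HSV)
m=((im[...,2]<120)&(im[...,2]>im[...,0]+15)); w=np.zeros_like(m); w[5:62,235:322]=1
m=cv2.morphologyEx((m&w).astype(np.uint8),cv2.MORPH_OPEN,np.ones((3,3)));m=cv2.morphologyEx(m,cv2.MORPH_CLOSE,np.ones((5,5)))
n_,lab,st,_=cv2.connectedComponentsWithStats(m); mk=(lab==1+st[1:,4].argmax()).astype(float)
HA=np.array([[-.04,-.013],[.04,-.013],[.04,.013],[-.04,.013]])
x,q=fit(L,mk,HA,[0,.024],[[.504,.368,t] for t in (0.,.3,-.3)]); res["awl"]=x;print("awl",x.round(4),q,st[1:,4].max());show(L,0,HA,x,[0,.024],(285,45),"a")
# tray corners order local (-x,+y),(+x,+y),(+x,-y),(-x,-y)
hx,hy=.078,.134
loc=np.array([[-hx,hy],[hx,hy],[hx,-hy],[-hx,-hy]])
obs=[(S,0,(327.4,192.9)),(S,1,(360,228.2)),(S,2,(284.1,276.8)),(S,3,(253.8,236.2)),(L,0,(240,243)),(L,1,(350,209)),(Rr,3,(313,92)),(Rr,2,(420,64))]
def rs(v): return np.concatenate([proj(p,world(loc[i:i+1],v,[.012]))[0]-uv for p,i,uv in obs])
r=least_squares(rs,[.57,0,0]); print("tray",r.x.round(4)); print(r.fun.reshape(-1,2).round(1).tolist())
r2=least_squares(lambda v:rs(v)[8:],r.x); print("tray wrist",r2.x.round(4),r2.fun.round(1)); res["tray"]=r.x
pickle.dump(res,open("res.pkl","wb"))
cv2.imwrite("pics/fit1.png",np.vstack([np.hstack(vis[:2]),np.hstack(vis[2:])]))
for nm,p in (("trL",L),("trR",Rr)):
    im=p["pixels"].copy()
    for xa,ya,xb,yb in [(-.078,-.134,.078,-.134),(.078,-.134,.078,.134),(.078,.134,-.078,.134),(-.078,.134,-.078,-.134),(-.012,-.13,-.012,.13),(-.01,.044,.074,.044),(-.01,-.044,.074,-.044)]:
        e=np.linspace([xa,ya],[xb,yb],30); q=proj(p,world(e,r.x,[.012])); cv2.polylines(im,[(q*16).astype(np.int32)],False,(0,0,255),1,cv2.LINE_AA,4)
    im=im[200:380,200:430] if nm=="trL" else im[0:120,250:450]
    cv2.imwrite(f"pics/{nm}.png",cv2.resize(im,None,fx=2.6,fy=2.6,interpolation=cv2.INTER_CUBIC))
E
```

```text
heelL dark [0.5172 0.2606 2.1218] 0.915
heelL net [0.5171 0.2618 2.1105] 0.944
heelR dark [ 0.5171 -0.24   -0.0063] 0.911
heelR net [ 0.5185 -0.2388  0.0181] 0.915
tin [ 0.414  -0.2566  0.2039] 0.9346295269297269
awl [0.5005 0.3714 0.2517] 0.8996614509863494 1642
tray [0.5603 0.0018 0.3233]
[[0.6, -0.8], [1.1, 0.6], [-0.4, -0.2], [-1.2, -1.0], [-2.2, 2.0], [2.5, 0.2], [-1.4, -0.2], [2.1, -1.6]]
tray wrist [0.5601 0.0019 0.3208] [-2.2  1.8  2.6  0.2 -1.9 -0.3  1.8 -1.4]
```

View pics/fit1.png

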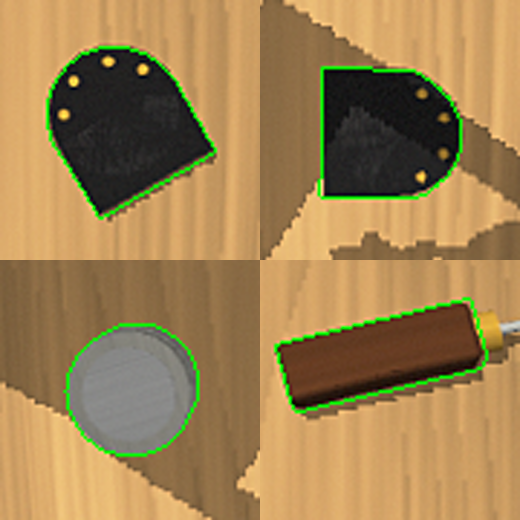

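View pics/trL.png

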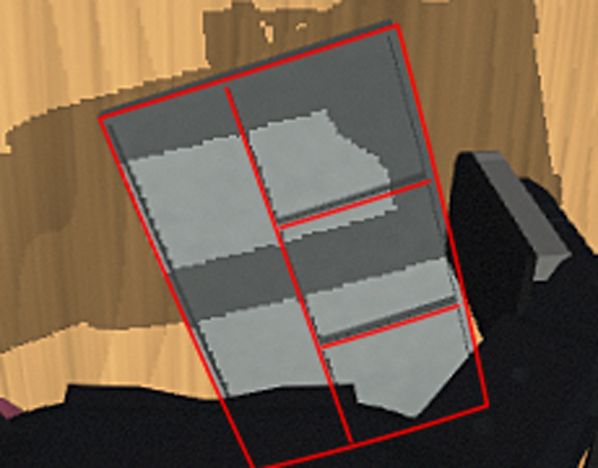

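View pics/trR.png

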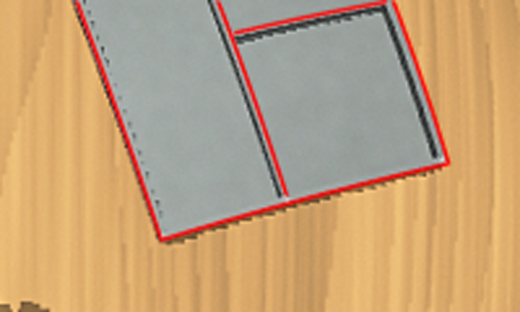

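```bash
cat > act.py <<'E'
from fit import *
from bench import env,claw,eyes
import pickle
res=pickle.load(open("res.pkl","rb")); T=res["tray"]
def t2w(x,y):
    return world(np.array([[x,y]]),T,[0])[0,:2]
def bestyaw(xy,yaw,z=.12):
    q0=env.read_state()["q"]; best=None
    for k in (-2,-1,0,1,2):
        q=env.solve_ik([*xy,z],ori(yaw+k*np.pi))
        if q is None: continue
        c=np.abs(q-q0).max()+ (1 if abs(q[5])>2.5 else 0)
        if best is None or c<best[0]: best=(c,yaw+k*np.pi,q)
    return best[1]
def st(tag):
    s=env.read_state(); print(tag,"t",round(s["time_s"],2),"pos",s["tool_pos"].round(4),"F",s["wrist_force"].round(1),"gap",round(s["finger_gap"],3))
def pick(xy,yaw,z,sq=50,zl=.10,op=1.0):
    env.reach([*xy,zl],ori(yaw)); claw.set_gripper(op)
    hit=env.movel([*xy,z],rate=.15,contact_N=15); st(f"down hit={hit}")
    claw.set_gripper(0.0,squeeze=sq); st("grip")
    env.movel([*xy,zl],rate=.2); st("lift")
def place(xy,yaw,z,op,zl=.10):
    env.reach([*xy,zl],ori(yaw)); 
    env.movel([*xy,z+.012],rate=.15)
    hit=env.movel([*xy,z],rate=.05,contact_N=12); st(f"placed hit={hit}")
    claw.set_gripper(op); st("open")
    env.movel([*xy,zl],rate=.2)
def off(xy,yaw,d):
    return np.array(xy)+d*np.array([np.cos(yaw),np.sin(yaw)])
E
python3 - <<'E'
from act import *
h=res["heelR"]; th=0.004
g=off((.5176,-.2396),th,-.009)
y=bestyaw(g,th+np.pi/2); print(g,y)
pick(g,y,.006)
p=shot(eyes,"wrist"); cv2.imwrite("pics/g1.png",p["pixels"])
E
```

```text
[ 0.50860007 -0.239636  ] 7.857981633974482
down hit=False t 6.88 pos [ 0.5092 -0.24    0.0068] F [-0.4 -0.3  0.3] gap 1.003
grip t 7.28 pos [ 0.5097 -0.2403  0.0075] F [-0.5  1.2  5.3] gap 0.616
lift t 7.9 pos [ 0.5081 -0.2394  0.0991] F [-0.4  0.2 -2. ] gap 0.619
```

View pics/g1.png

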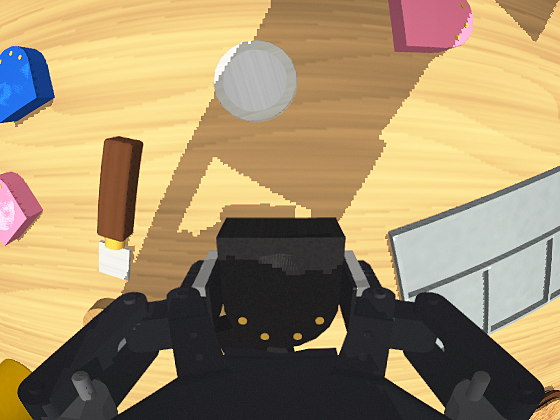

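```bash
python3 - <<'E'
from act import *
c=t2w(.032,-.088)
Y=bestyaw(c,T[2]); g=off(c,Y-np.pi/2,-.009); print(c,Y,g)
place(g,Y,.0105,.88)
p=shot(eyes,"wrist"); cv2.imwrite("pics/p1.png",p["pixels"]); st("end")
E
```

```text
[ 0.61860516 -0.07145341] -5.959840503250849 [ 0.6157455  -0.06291981]
placed hit=True t 10.37 pos [ 0.6174 -0.0632  0.0114] F [-0.5 -0.1  4.8] gap 0.618
open t 10.72 pos [ 0.616 -0.063  0.01 ] F [-0.4 -0.1 -1. ] gap 0.881
end t 11.37 pos [ 0.6145 -0.0627  0.0981] F [ 0.1 -0.3 -0.9] gap 0.882
```

View pics/p1.png

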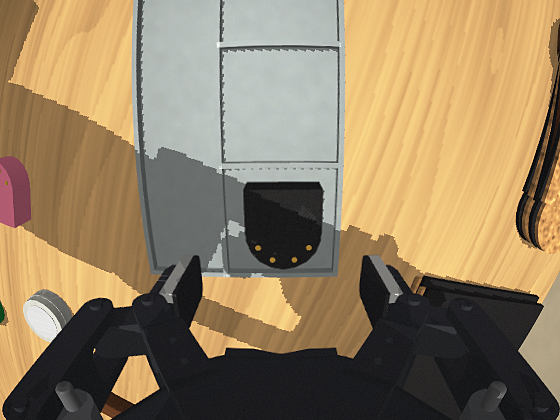

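```bash
python3 - <<'E'
from act import *
th=2.118; c=(.5172,.2612)
g=off(c,th,-.009)
y=bestyaw(g,th+np.pi/2); k=round((y-th-np.pi/2)/np.pi); print(g,y,k)
pick(g,y,.006)
p=shot(eyes,"wrist"); cv2.imwrite("pics/g2.png",p["pixels"])
hd=-np.pi/2+k*np.pi   # heel dir relative to tool yaw
c=t2w(.032,.088)
Y=bestyaw(c,T[2]); g=off(c,Y+hd,-.009); print(c,Y,g)
gap=env.read_state()["finger_gap"]
if .57<gap<.68:
    place(g,Y,.0105,.88)
    p=shot(eyes,"wrist"); cv2.imwrite("pics/p2.png",p["pixels"]); st("end")
E
```

```text
[0.52188271 0.25351415] 0.5472036732051033 -1
down hit=False t 13.66 pos [0.5226 0.2538 0.0069] F [ 0.3 -0.2  0.5] gap 1.001
grip t 14.06 pos [0.5231 0.254  0.0076] F [-1.8 -0.4  5.6] gap 0.625
lift t 14.68 pos [0.5214 0.2533 0.0991] F [ 0.1 -0.8 -1.6] gap 0.619
[0.56268296 0.09542591] 6.606530111108324 [0.56554261 0.08689231]
placed hit=True t 16.43 pos [0.5672 0.0871 0.0115] F [-1.2 -0.4  5.7] gap 0.616
open t 16.78 pos [0.5659 0.0871 0.0101] F [-0.2  0.  -0.2] gap 0.875
end t 17.43 pos [0.5644 0.0868 0.0982] F [ 0.  -0.6 -0.9] gap 0.881
```

View pics/g2.png

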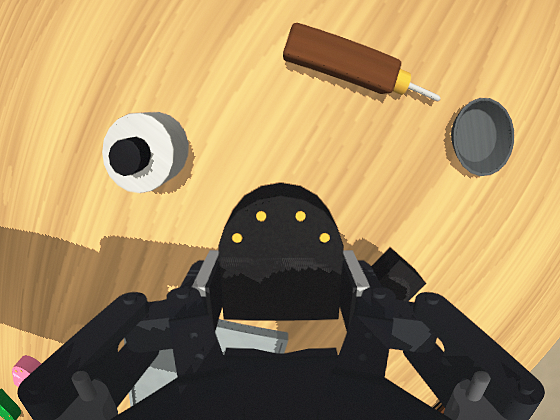

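View pics/p2.png

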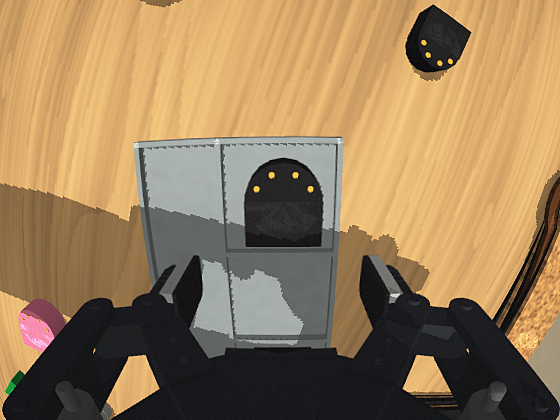

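```bash
python3 - <<'E'
from act import *
g=np.array((.414,-.2566))
y=bestyaw(g,T[2]); print(g,y)
pick(g,y,.005)
p=shot(eyes,"wrist"); cv2.imwrite("pics/g3.png",p["pixels"])
c=t2w(.032,0); Y=bestyaw(c,T[2]); print(c,Y)
gap=env.read_state()["finger_gap"]
if .57<gap<.72:
    place(c,Y,.0095,.90)
    p=shot(eyes,"wrist"); cv2.imwrite("pics/p3.png",p["pixels"]); st("end")
E
```

```text
[ 0.414  -0.2566] -5.959840503250849
down hit=False t 19.88 pos [ 0.4145 -0.257   0.0057] F [-0.1 -0.5  0.3] gap 1.0
grip t 20.28 pos [ 0.415  -0.2573  0.0066] F [-1.3  1.3  7.5] gap 0.634
lift t 20.91 pos [ 0.4137 -0.2563  0.0993] F [-0.1  1.1 -2.4] gap 0.631
[0.59064406 0.01198625] -5.959840503250849
placed hit=True t 23.18 pos [0.5925 0.0119 0.0105] F [1.  0.6 3.6] gap 0.634
open t 23.53 pos [0.5908 0.0119 0.009 ] F [ 0.4 -0.1  0.7] gap 0.898
end t 24.19 pos [0.5894 0.012  0.0981] F [ 0.5 -0.1 -0.9] gap 0.899
```

View pics/g3.png

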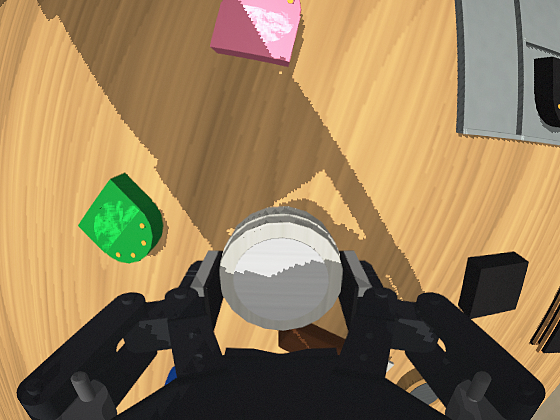

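View pics/p3.png

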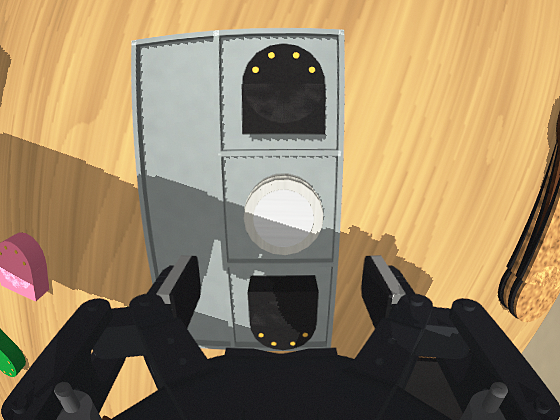

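```bash
python3 - <<'E'
from act import *
th=.2517; c=(.5005,.3714)
g=off(c,th,.005)
y=bestyaw(g,th+np.pi/2); k=round((y-th-np.pi/2)/np.pi); print(g,y,k)
pick(g,y,.009,op=.7)
p=shot(eyes,"wrist"); cv2.imwrite("pics/g4.png",p["pixels"])
hd=-np.pi/2+k*np.pi
Y=bestyaw(t2w(-.044,0),T[2]); dirw=Y+hd
g=off(t2w(-.044,0),dirw,-.015); print(Y,g)
gap=env.read_state()["finger_gap"]
if .2<gap<.4:
    place(g,Y,.0135,.52)
    p=shot(eyes,"wrist"); cv2.imwrite("pics/p4.png",p["pixels"]); st("end")
E
```

```text
[0.50534245 0.37264525] 8.105681633974482 2
down hit=False t 26.65 pos [0.5059 0.373  0.0098] F [-0.3  0.2  1.2] gap 0.702
grip t 27.06 pos [0.5064 0.3734 0.0107] F [-0.9 -0.1  6.8] gap 0.289
lift t 27.67 pos [0.5049 0.3724 0.0991] F [-0.6  0.2 -0.8] gap 0.285
-5.959840503250849 [0.51381644 0.00206069]
placed hit=True t 30.06 pos [0.5156 0.002  0.0145] F [0.5 0.9 4.7] gap 0.291
open t 30.38 pos [0.514  0.0021 0.0133] F [-0.2  0.7 -0.9] gap 0.52
end t 31.02 pos [0.5127 0.0022 0.0983] F [-0.3 -0.1 -0.1] gap 0.52
```

View pics/g4.png

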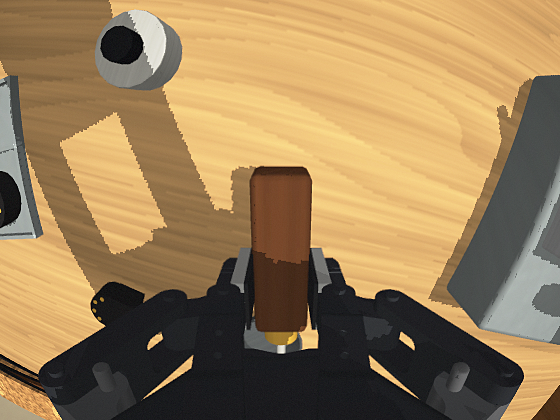

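```bash
ls pics/p4.png && python3 - <<'E'
from act import *
c=t2w(0,0)
env.reach([*(off(c,T[2]-np.pi/2,.12)),.28],ori(T[2])); st("look")
p=shot(eyes,"wrist"); cv2.imwrite("pics/f1.png",p["pixels"])
p=shot(eyes,"scene"); cv2.imwrite("pics/f2.png",cv2.resize(p["pixels"][130:310,150:470],None,fx=2.4,fy=2.4,interpolation=cv2.INTER_CUBIC))
E
```

```text
pics/p4.png
look t 31.93 pos [ 0.5975 -0.1113  0.2774] F [-0.3 -0.9  0.2] gap 0.52
```

View pics/p4.png

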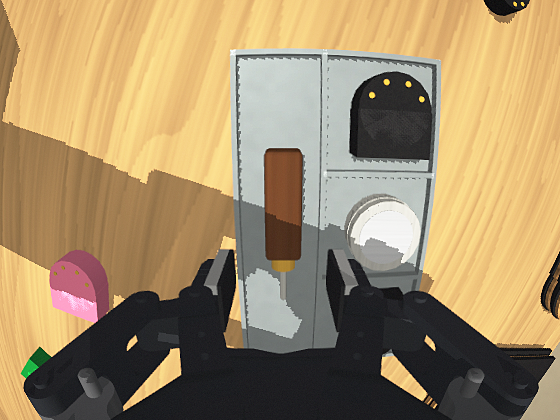

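View pics/f1.png

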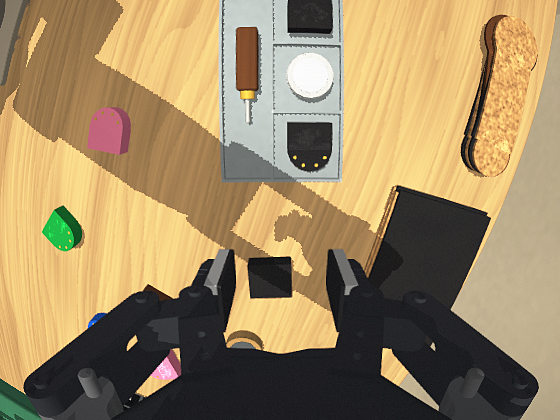

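View pics/f2.png

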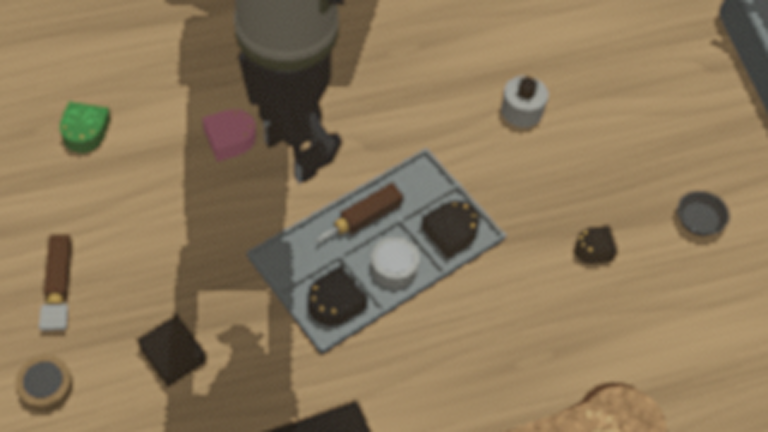

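The final views show everything where it should be. In `f1` the awl is in the trough at about (245,75), the tin at (310,75) and a heel at (310,148). The scene crop shows both heels, the tin and the awl in the tray, with the pot, small heel, block and scraper where they started.

```bash
python3 - <<'E'
from act import *
st("before"); env.hold(0.3); env.sign_off(); st("done")
E
```

```text
before t 32.03 pos [ 0.5972 -0.1108  0.2772] F [ 0.6  1.2 -0.1] gap 0.517
the job is handed in; nothing more can be done
the job is handed in; nothing more can be done
```

The tray is packed and the job was handed in at about 32 s of the 96 s allowed. The two black four-nail heels lie flat in the end bays, the tin stands upright in the middle bay and the awl lies along the trough, placed in that order.

- **Checks:** The wrist and scene pictures after the last placing show all four pieces lying flat or upright inside their bays. The gripper was empty and well clear of the tray, about 0.28 m up.
- **Left alone:** By eye, the small heel, square block, glue pot and scraper are where they started. So are the coloured heels and the dishes in the pictures that show them.
- **Forces:** Readings taken at each step stayed under about 8 N at the wrist. I did not record the force continuously.
- **Disagreement:** Four of the tray corners marked in the wrist pictures were 2 to 3 pixels off the fitted outline. The bays have about 12 mm to spare, so this did not affect the placing.

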